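# Put the end plate away with the cell hardware

## Task

Put the loose square steel end plate away in the bay of the white store that already holds the cell hardware (white hose fittings, yellow cap and clip), not the one with the sample vials. Press the yellow latch pad of that bay's blue gate down inside its well and, keeping it down, slide the gate fully open to the outside; then push the plate flat along the bench until it is completely inside the bay, square with it and clear of the gate's path. Leave that gate open, the other gate shut, and the things lying round the work where they are.

Things in the scene. Friction and masses are not known exactly. Their poses are not given: they have to be found in the camera images.
- store: white open-topped two-bay store, fixed. Origin: on the bench, middle of the gate line where the bays begin; +x into the bays, away from the robot, +y to the left bay. Bays 130 mm wide inside (|y| 18 to 148 mm), bench as floor, no sill, walls 45 mm high; a foam strip fills each bay from x = 127 mm on. Latch wells stand out to x = -56 mm, a steel bridge between them (52 mm high), gate track to |y| = 303 mm
- bay_left (a point): middle of the left (+y) bay's entrance on the gate line, at bench height; axes as the store's
- bay_right (a point): middle of the right (-y) bay's entrance on the gate line, at bench height; axes as the store's
- hardware_strip: black foam strip 34 x 112 x 6 mm with white hose fittings, a yellow cap and a yellow clip (to 27 mm high), fixed at the rear of one bay, left or right; origin under its centre, on the bench
- sample_strip: black foam strip 34 x 112 x 6 mm with three sample vials (to 56 mm high), fixed at the rear of the other bay; origin under its centre, on the bench
- gate_left (a joint): sliding blue gate of the left (store's +y) bay. The gate is 130 mm wide, 8 mm thick, 44 mm high; 0 = shut and latched, grows as the gate slides straight outward (store's +y), 0.135 m = stop, fully open; friction about 1.5 N, stays where it is left
- gate_right (a joint): sliding blue gate of the right (store's -y) bay. The gate is 130 mm wide, 8 mm thick, 44 mm high; 0 = shut and latched, grows as the gate slides straight outward (store's -y), 0.135 m = stop, fully open; friction about 1.5 N, stays where it is left
- hook_left (a joint): latch hook of the left gate, 0 = up (locked), grows as its pad is pressed straight down, stop at 0.016 m; sprung up, 1.6 N starts it and 4.8 N holds it at the stop. Above 0.010 its tooth clears the steel keeper; keep it down over the first 25 mm of the gate's travel. A fingertip pressing the pad carries the gate along by the well's side wall
- hook_right (a joint): latch hook of the right gate, 0 = up (locked), grows as its pad is pressed straight down, stop at 0.016 m; sprung up, 1.6 N starts it and 4.8 N holds it at the stop. Above 0.010 its tooth clears the steel keeper; keep it down over the first 25 mm of the gate's travel. A fingertip pressing the pad carries the gate along by the well's side wall
- pad_left (a point): middle of the top of the yellow ribbed press pad (34 x 44 mm) of the left gate's latch hook; not pressed, 34 mm above the bench and 33 mm in front (-x) of the gate line. It lies 16 mm below the rim of a blue well open at the top (inside 38 mm along store x, 48 mm along y, walls 4 mm, rim 50 mm above the bench). Pad and well travel with the gate; axes as the store's
- pad_right (a point): middle of the top of the yellow ribbed press pad (34 x 44 mm) of the right gate's latch hook; not pressed, 34 mm above the bench and 33 mm in front (-x) of the gate line. It lies 16 mm below the rim of a blue well open at the top (inside 38 mm along store x, 48 mm along y, walls 4 mm, rim 50 mm above the bench). Pad and well travel with the gate; axes as the store's
- plate_center (a point): centre of the loose square steel end plate, 92 x 92 x 11 mm, 0.5 to 0.9 kg, lying flat on the bench in front of the store (the centre is 5.5 mm above the bench); its x and y axes run parallel to its edges
- tape_center (a point): centre of a roll of black tape, 93 mm across, 19 mm high, lying on the bench to the left; not to be moved
- dish_center (a point): centre of a clear petri dish, 89 mm across, 14 mm high, lying to the right; not to be moved
- pen_center (a point): centre of a felt marker, 14 x 132 x 15 mm (long along its y), lying to the right; not to be moved
- plate: the same end plate; origin under its centre
Not all that is in view belongs to the job. Of the things that look like the hardware_strip, take the one that is nearest to the robot's base at the start.

How it is judged:
By the outcome, as a careful person would: the job done as asked, in the order asked, and still so for the second after the job is handed in, with the robot touching nothing.
It also fails if it takes over 67 s, if anything falls off the work surface, if the arm or the gripper's body presses on something with over 40 N, if the wrist force passes 120 N, or if a joint passes its speed limit or range.

## Robot

A 6-joint arm with a two-finger parallel gripper is mounted at the origin on a cart in front of the work surface, level with it; the furniture and walls round the work are solid. World frame = base frame: x ahead of the robot, y to its left, z up, the work surface at z = 0. Lengths are in mm, angles in rad, forces in N, time in s.
With the tool pointing down it reaches from about 400 to 825 mm from the base axis. Payload 7 kg.
Tool frame: the origin (TCP) lies at the very end of the fingers, on their centre line; the grasp point (between the pads) lies 19 mm behind it; z points along the fingers, y is the line along which they close (so a half turn about z gives the same grasp; the last joint's range is limited). The gripper opens to 88 mm and grips with 3 to 60 N. Pads are 19 mm wide; open, the fingers measure 130 mm over their backs; the gripper's body (78 mm by 193 mm) begins 47 mm behind the grasp point.
Start: joints at [-0.88, 0.359, 0.012, 0, -1.224, -0.288], TCP at [264.569, -620.966, 226.561] pointing down, gripper open.
Joint ranges: [-3.07, 3.07], [-1.43, 2.12], [-1.02, 1.25], [-3.03, 1.67], [-3.05, -0], [-3.03, 3.03]. Speed limits (rad/s): [2.39, 2.39, 3.01, 3.14, 3.14, 3.14].

## Interface

Orientations are given as a unit quaternion [x, y, z, w].
In Python, from plant import bot gives the robot as it stands. Calls block until the motion is done:
- bot.move_ptp(position, orientation): joint-space move of the TCP to a pose.
- bot.line_to(position, velocity=150, ori=None): straight line of the TCP; ori=None keeps the orientation; velocity is the mean speed in mm/s.
- bot.move_joints(angles): joint-space move.
- bot.move_gripper(opening, force=None): finger opening in mm; force is the grip in N (None keeps the last); returns when the fingers have stopped.
- bot.pause(seconds).
- bot.solve_ik(position, orientation): joint angles nearest the present ones, or None.
- bot.read_state(): the state.
- bot.camera(name): name is "side" or "top"; returns the picture (384x512x3 uint8, red, green, blue); there is no depth.
- bot.get_calibration(name): a dict with "fx", "fy", "cx", "cy" (pixels), "view" (4x4, takes a point from world to camera coordinates). Camera axes: x right, y up, looking along -z (the intrinsics and any distortion apply to the point x, -y, -z); pixel columns grow to the right and rows downward; lengths in mm; the calibration is good to about 2 mm. A picture is of the moment at which its call begins. get_calibration takes no time and is no camera call.
A pose or a line that the arm cannot do raises bot.Unreachable and nothing moves.
- bot.close_job(): hands the job in; it is judged then, once.
The state is a dict: "t": time; "joint_pos": joint angles; "qvel": joint speeds; "tau": joint torques, N m; "tcp_pos": TCP position; "eef_rot": TCP orientation; "contact_force": force on the tool from outside, world axes, zero at the start; "moment": the same for the moment, N m; "width": finger opening in mm; "finger_force": force on a finger pad.
Only numpy, scipy, OpenCV 4.12 (cv2) and the standard library are available. Lean on these libraries where they do the work, as an engineer would, in place of code of your own. Each camera call takes 0.05 s, during which the arm holds its last target. There are 200 camera calls.

## Working session

There is one attempt and no reset: what is moved stays moved. The work goes in short steps, each a Python script; the robot and the scene stay as the last script left them, time stands still between calls to the robot, and variables do not carry over. Pictures are saved under pics/ and viewed, at most 10 in all, crops included, and the job is handed in when it is done.

```bash
ls; mkdir -p pics; python3 - <<'E'
from plant import bot
import cv2, numpy as np
for n in ("top","side"):
    im=bot.camera(n); cv2.imwrite(f"pics/{n}0.png",im[:,:,::-1]); 
    c=bot.get_calibration(n); print({k:np.round(v,4).tolist() if not isinstance(v,str) else v for k,v in c.items()})
s=bot.read_state(); print(s["t"],s["tcp_pos"],s["eef_rot"],s["contact_force"])
E
```

```text
pics
{'fx': 400.6234, 'fy': 400.6234, 'cx': 256.4487, 'cy': 194.1723, 'view': [[-0.0258, -0.9997, -0.0024, 29.737], [0.9959, -0.0259, 0.0869, -602.8199], [-0.0869, -0.0002, 0.9962, -1373.7023], [0.0, 0.0, 0.0, 1.0]]}
{'fx': 454.5552, 'fy': 454.5552, 'cx': 259.864, 'cy': 190.6379, 'view': [[0.9976, -0.0688, 0.0004, -600.9306], [0.0375, 0.5497, 0.8346, -83.844], [-0.0576, -0.8326, 0.5509, -1590.8689], [0.0, 0.0, 0.0, 1.0]]}
0.1 [ 264.3989534  -620.59407785  225.72190984] [-1.99989297e-01  9.79797798e-01  7.11230769e-04 -2.25430650e-04] [-0.77191863 -0.29573066 -0.15643722]
```

View pics/top0.png

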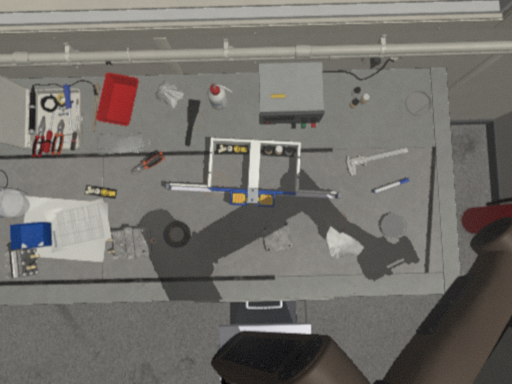

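View pics/side0.png

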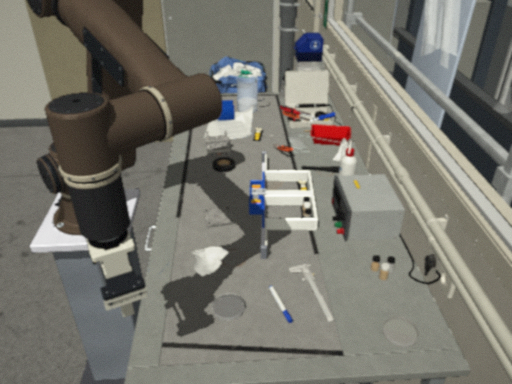

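The top view shows the store at about (254,165): yellow and white hardware in the left bay near (232,150), vials in the right bay near (280,150). The plate is probably at (277,238), in the arm's shadow. I'll zoom in next.

```bash
python3 - <<'E'
import cv2,numpy as np
im=cv2.imread("pics/top0.png")
c=im[125:265,160:350]; c=cv2.resize(c,None,fx=4,fy=4,interpolation=cv2.INTER_CUBIC)
c=(255*(c/255.)**0.55).astype(np.uint8)
cv2.imwrite("pics/crop0.png",c)
E
```

```text
(no output)
```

View pics/crop0.png

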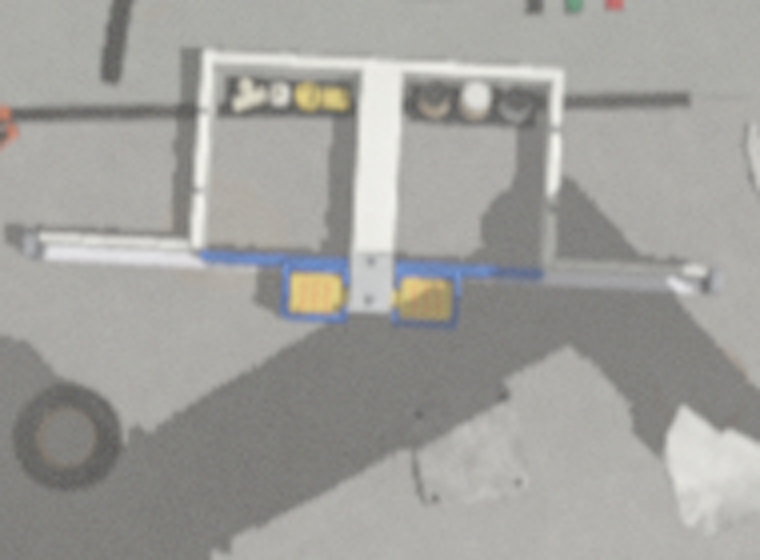

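```bash
cat > h.py <<'E'
from plant import bot
import numpy as np, cv2
from scipy.optimize import least_squares
def ray(name,uv,z):
    c=bot.get_calibration(name); V=np.array(c["view"]); R,t=V[:3,:3],V[:3,3]
    d=R.T@np.array([(uv[0]-c["cx"])/c["fx"],-(uv[1]-c["cy"])/c["fy"],-1]); o=-R.T@t
    return (o+d*(z-o[2])/d[2])
def fit(model,meas):
    f=lambda p:(np.c_[np.cos(p[2])*model[:,0]-np.sin(p[2])*model[:,1]+p[0],np.sin(p[2])*model[:,0]+np.cos(p[2])*model[:,1]+p[1]]-meas).ravel()
    r=least_squares(f,[*meas.mean(0),0],loss="soft_l1",f_scale=4); return r.x,r.fun.reshape(-1,2)
E
python3 - <<'E'
from h import *
cr=lambda p:(p[0]/4+160-.375,p[1]/4+125-.375)
px=[(214,70),(549,82),(206,248),(545,268),(382,66),(374,253)]
mod=np.array([(161,148),(161,-148),(0,148),(0,-148),(161,0),(0,0)],float)
m=np.array([ray("top",cr(p),45)[:2] for p in px]); p,r=fit(mod,m); print("store",p.round(3)); print(r.round(1).tolist())
c,s=np.cos(p[2]),np.sin(p[2]); R=np.array([[c,-s],[s,c]])
for n,q,z in [("padL",(316,294),34),("padR",(425,299),34),("railL",(30,243),30),("railR",(712,280),30),("strip",(290,96),6),("tape",(67,437),19)]:
    w=ray("top",cr(q),z)[:2]; print(n,w.round(1),"in store",((w-p[:2])@R).round(1))
pc=np.array([ray("top",cr(q),11)[:2] for q in [(415,410),(503,393),(526,486),(432,502)]])
print(pc.round(1).tolist(),np.linalg.norm(pc-np.roll(pc,1,0),axis=1).round(1)); 
q,r=fit(np.array([(46,46),(46,-46),(-46,-46),(-46,46)],float),pc); print("plate",q.round(3),"in store",((q[:2]-p[:2])@R).round(1),q[2]-p[2])
E
```

```text
store [ 6.20746e+02  2.51040e+01 -7.10000e-02]
[[4.0, 0.8], [1.3, -2.9], [-0.7, 2.8], [3.2, -0.5], [-6.2, -0.3], [-3.1, 0.1]]
padL [590.5  76.4] in store [-33.8  49. ]
padR [583.7 -18.1] in store [-33.8 -45.7]
railL [642.  325.3] in store [-1.000e-01  3.009e+02]
railR [ 594.1 -268.5] in store [  -5.7 -294.7]
strip [771.1  97. ] in store [144.9  82.4]
tape [472.5 296.6] in store [-167.2  260.3]
[[488.1, -7.2], [501.0, -84.8], [419.5, -102.2], [407.8, -19.8]] [81.3 78.7 83.3 83.3]
plate [ 4.53881e+02 -5.30150e+01  1.92000e-01] in store [-160.9  -89.8] 0.2630595294039828
```

```bash
cat >> h.py <<'E'
S=np.array([620.7,25.1]); YAW=-0.071
def W(x,y,z):
    c,s=np.cos(YAW),np.sin(YAW); return [S[0]+c*x-s*y,S[1]+s*x+c*y,z]
def inS(w):
    c,s=np.cos(YAW),np.sin(YAW); return (np.array(w[:2])-S)@np.array([[c,-s],[s,c]])
def Q(a):  # tool y at world angle a, pointing down
    f=(a+np.pi/2)/2; return [np.cos(f),np.sin(f),0,0]
def best(p,angs):
    r=[(abs(j[5]),a) for a in angs if (j:=bot.solve_ik(p,Q(a))) is not None]; print([(round(x,2),round(a,2)) for x,a in r]); return Q(min(r)[1])
def F():
    f=np.array(bot.read_state()["contact_force"]); c,s=np.cos(YAW),np.sin(YAW); return np.r_[f[:2]@np.array([[c,-s],[s,c]]),f[2]]
E
python3 - <<'E'
from h import *
X=-33.5-30.5
q=best(W(X,49,90),[YAW,YAW+np.pi])
bot.move_gripper(40)
bot.move_ptp(W(X,49,90),q)
f0=F(); print("t",bot.read_state()["t"],"width",bot.read_state()["width"],f0.round(1))
for z in (54,46,39,34,29,24,20.5):
    bot.line_to(W(X,49,z),60); bot.pause(.1); f=F()-f0; print(z,round(bot.read_state()["tcp_pos"][2],1),f.round(1))
    if np.abs(f).max()>9: print("stop"); break
print(bot.read_state()["t"])
im=bot.camera("side"); cv2.imwrite("pics/s1.png",cv2.resize(im[140:270,180:350,::-1],None,fx=4,fy=4,interpolation=cv2.INTER_CUBIC))
E
```

```text
[(np.float64(2.59), -0.07), (np.float64(0.56), 3.07)]
t 3.775 width 39.86279408588121 [-0.6 -0.7  0.6]
54 54.4 [-0.   0.8  0.2]
46 46.0 [ 1.3  0.7 -1.4]
39 38.9 [ 1.   0.6 -0.1]
34 34.1 [ 0.8  1.3 -0.3]
29 29.1 [1.3 2.2 2.6]
24 24.2 [0.8 2.4 2.3]
20.5 20.7 [0.1 1.5 4.6]
6.775
```

View pics/s1.png

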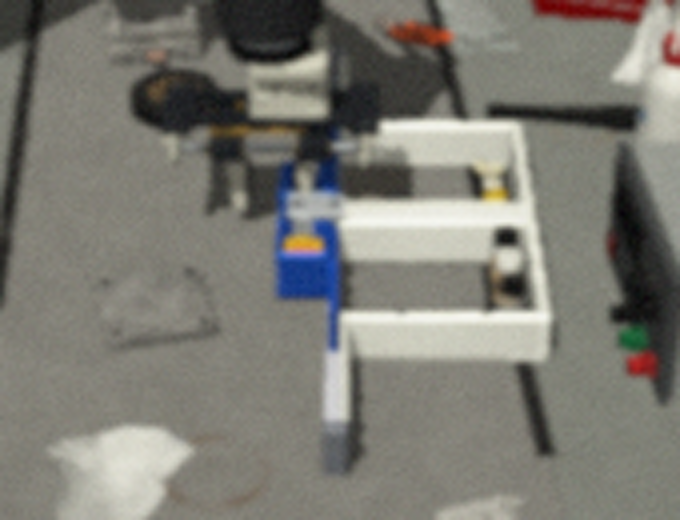

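The left finger is in the left well (crop (303,175)) and the force matches the pad spring. The plate sits clear at crop (160,305). Next I slide the gate.

```bash
python3 - <<'E'
from h import *
X=-64.; f0=np.array([-.6,-.7,.6])
for y in (49,62,80,120,170,190,194,197,200,203,206,209):
    bot.line_to(W(X,y,19.5),80 if y<195 else 30); f=F()-f0; p=bot.read_state()["tcp_pos"]; print(y,inS(p).round(1),round(p[2],1),f.round(1))
    if f[1]<-9 or np.abs(f).max()>20: print("stop"); break
bot.line_to(W(X,y-6,19.5),50)
bot.line_to(W(X,y-6,110),150)
q=bot.read_state()["eef_rot"]
bot.move_ptp(W(-320,-230,200),q)
print(bot.read_state()["t"])
im=bot.camera("top"); cv2.imwrite("pics/t2.png",im[:,:,::-1])
c=cv2.resize(im[125:265,160:350,::-1],None,fx=4,fy=4,interpolation=cv2.INTER_CUBIC); cv2.imwrite("pics/c2.png",(255*(c/255.)**0.6).astype(np.uint8))
E
```

```text
49 [-63.9  49.1] 19.6 [1.  2.1 3.8]
62 [-64.2  62.4] 19.4 [0.1 1.9 4.2]
80 [-64.1  80.5] 19.4 [-1.3  2.2  3.9]
120 [-63.9 120.9] 19.5 [0.3 2.1 4.2]
170 [-63.7 170.8] 19.6 [2.7 2.3 3.9]
190 [-64.3 190.5] 19.3 [-0.6  2.   3.9]
194 [-64.4 193.7] 19.3 [-2.5  0.   3.4]
197 [-64.2 196.8] 19.4 [ 0.  -1.3  3.4]
200 [-64.2 199.8] 19.4 [ 0.3 -3.3  4.2]
203 [-64.3 200. ] 19.4 [  3.6 -13.6   6.7]
stop
13.4417
```

View pics/c2.png

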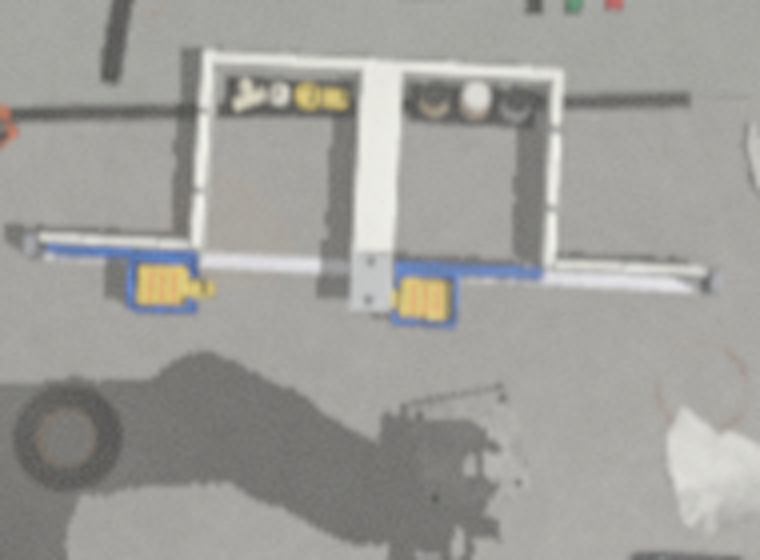

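The gate is at its stop: its well is at crop (160,287) and the hook is up. The other gate is shut. The plate's hole centre is at crop (469,448), turned about 12°, which agrees with the first fit. Next, push it sideways with two fingertips, which also squares it.

```bash
python3 - <<'E'
from h import *
q=bot.read_state()["eef_rot"]; X=-161
bot.move_gripper(44)
bot.move_ptp(W(X,-176,90),q)
bot.line_to(W(X,-176,4),100); f0=F(); print(f0.round(1),bot.read_state()["tcp_pos"])
for y in (-150,-120,-60,0,28.5):
    bot.line_to(W(X,y,4),70); print(y,inS(bot.read_state()["tcp_pos"]).round(1),(F()-f0).round(1))
bot.line_to(W(X,15,4),80); bot.line_to(W(X,15,110),150)
bot.move_ptp(W(-330,-160,180),Q(YAW+np.pi/2) if bot.solve_ik(W(-330,-160,180),Q(YAW+np.pi/2)) is not None else q)
print(bot.read_state()["t"])
im=bot.camera("top"); cv2.imwrite("pics/t3.png",im[:,:,::-1])
c=cv2.resize(im[125:265,160:350,::-1],None,fx=4,fy=4,interpolation=cv2.INTER_CUBIC); cv2.imwrite("pics/c3.png",(255*(c/255.)**0.6).astype(np.uint8))
E
```

```text
[-0.   1.  -0.2] [ 448.08891824 -139.05244885    4.64370356]
-150 [-160.8 -149.4] [ 0.5 -1.3 -0.2]
-120 [-160.5 -119.6] [ 0.4 -1.3 -0.3]
-60 [-160.7  -59.7] [ 0.3 -1.2  0.9]
0 [-160.7    0.4] [ 0.4 -1.  -0.4]
28.5 [-160.8   28.9] [-0.5 -1.4 -0.4]
21.7417
```

View pics/c3.png

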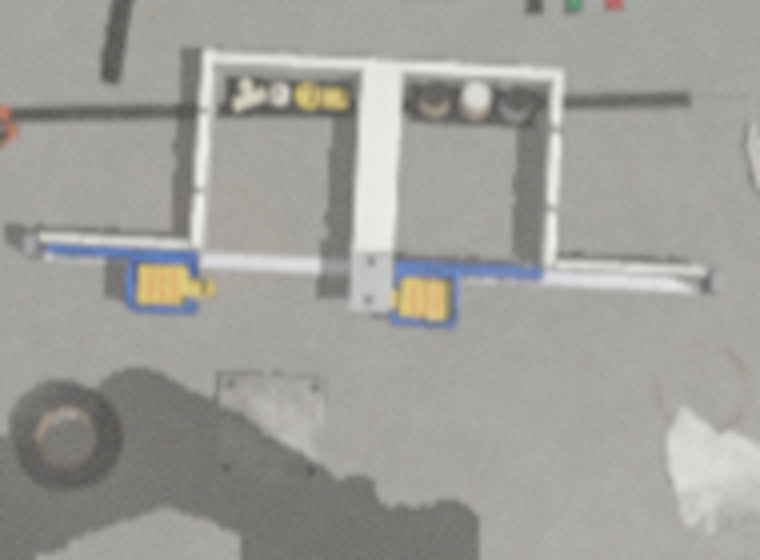

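The plate moved and squared up. Its holes are now near crop (230,384), (316,386), (312,471) and (226,468). The tape at (67,437) and both gates are unchanged. Next, push it in.

```bash
python3 - <<'E'
from h import *
cr=lambda p:(p[0]/4+160-.375,p[1]/4+125-.375)
pc=np.array([inS(ray("top",cr(q),11)) for q in [(230,384),(316,386),(312,471),(226,468)]])
print(pc.round(1).tolist()); m,_=fit(np.array([(35,35),(35,-35),(-35,-35),(-35,35)],float),pc); print("plate in store",m.round(3))
Y=m[1]; assert 72<Y<96 and -185<m[0]<-140
x0=m[0]-46-9-25
a=YAW+np.pi/2; q=best(W(x0,Y,90),[a,a+np.pi,a-np.pi])
for x in (x0,-100,0,14): print(x, bot.solve_ik(W(x,Y,4),q) is not None, round(np.hypot(*W(x,Y,4)[:2])))
E
```

```text
[[-114.6, 121.7], [-112.9, 46.2], [-187.1, 46.0], [-187.9, 121.3]]
plate in store [-1.50651e+02  8.38060e+01  1.10000e-02]
[(np.float64(2.43), 1.5), (np.float64(0.71), 4.64), (np.float64(0.71), -1.64)]
-230.6513916809034 True 416
-100 True 539
0 True 636
14 True 650
```

```bash
python3 - <<'E'
from h import *
Y=83.8; q=Q(YAW-np.pi/2)
bot.move_ptp(W(-231,Y,90),q)
bot.line_to(W(-231,Y,4),100); f0=F()
for x in (-190,-100,-40,0,13):
    bot.line_to(W(x,Y,4),70); print(x,inS(bot.read_state()["tcp_pos"]).round(1),(F()-f0).round(1))
    if np.abs(F()-f0).max()>15: print("stop"); break
bot.line_to(W(x-12,Y,4),60); bot.line_to(W(x-12,Y,130),150)
bot.move_ptp(W(-240,-160,200),q)
print(bot.read_state()["t"])
im=bot.camera("top")
c=cv2.resize(im[125:265,160:350,::-1],None,fx=4,fy=4,interpolation=cv2.INTER_CUBIC); cv2.imwrite("pics/c4.png",(255*(c/255.)**0.6).astype(np.uint8))
E
```

```text
-190 [-189.6   83.8] [-1.2  0.8 -0.1]
-100 [-100.    83.8] [-2.3 -0.4 -1.9]
-40 [-39.4  84.1] [-0.4  1.6 -0.5]
0 [ 0.5 84. ] [-0.2  0.2  0.2]
13 [13.4 83.9] [-0.4  0.3 -0.8]
31.9667
```

View pics/c4.png

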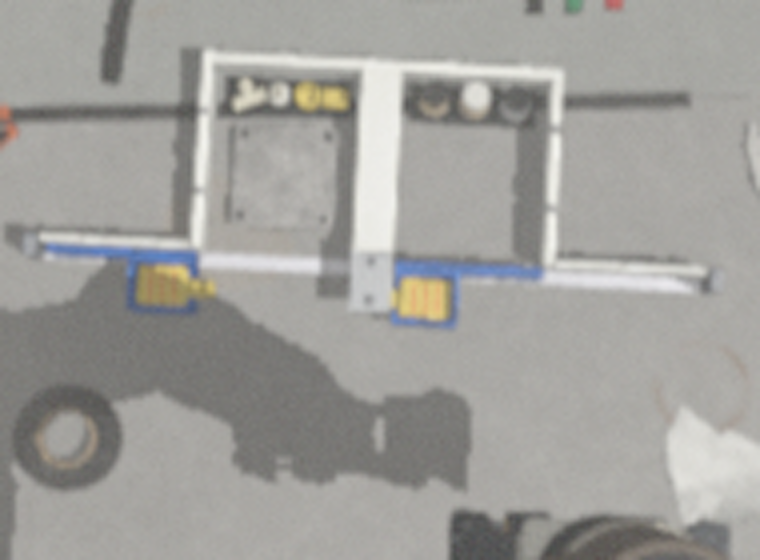

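The plate is inside the left bay, square with it. Its holes are at crop (243,132) to (323,220), and its rear edge is about 20 mm behind the gate line. The left gate is still open, the right one is shut, and the tape hasn't moved.

```bash
python3 -c "
from plant import bot
print(bot.close_job())"
```

```text
the job is handed in; nothing more can be done
None
```

The job is handed in: the end plate lies square inside the left (hardware) bay, about 20 mm clear of the gate line, with the left gate fully open, the right gate shut and the tape, like everything else in the last picture, where it was (petri dish and marker were outside it); about 32 s used.

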